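# Slide the pepper mill home into the condiment rack

## Task

Put the wooden pepper mill back in the empty bay of the condiment rack by pushing it across the worktop: push it gently with the fingers, and do not grip it or lift it. It must slide upright without tipping and end standing fully inside the bay, over the round cork disc. Leave the jam jar in the other bay and everything else on the worktop where they are.

Things in the scene. Friction and masses are not known exactly. Their poses are not given: they have to be found in the camera images.
- mill: Pepper mill of dark turned wood: round, 170 mm high, foot 58 mm in diameter, narrower waist, 50 mm head with a metal knob; about 0.18 kg. Loose, 150 to 185 mm in front of the line of the bays. Origin: centre of its underside; z up its axis. Pushed below 35 mm height it slides, higher it may tip. Tilt the hand so that the fingertips lead; two tips 30 mm apart side by side cradle it.
- cork_disc: Flat round cork disc, 58 mm in diameter, 0.6 mm thick, let into the worktop in the middle of the empty bay (no obstacle to sliding). Origin: its centre. The mill belongs over it. Which of the two bays is empty varies.
- rack: Fixed rack of light wood: two bays side by side along its y, open at front (-x) and top, no floor or threshold. Bay centres at y = -46 and 46 mm; each 84 mm wide, 80 mm deep (x -40 to 40; rounded divider ends to -44). Dividers 8 mm thick, 36 mm high; back board 70 mm high, inner face at x = 40. Origin: on the worktop, under the middle divider, half way along it; +x to the back board, z up.
- jam_jar: Jam jar with a red lid, 66 mm in diameter, 90 mm high, standing in the other bay of the rack; leave alone. Origin: centre of its underside.
- tin: Small round tin, 57 mm in diameter, 72 mm high, standing on the worktop behind the work; leave alone. Origin: centre of its underside.
- spice_jar: Spice jar with a black cap, 41 mm in diameter, 105 mm high, on the worktop behind the work; leave alone. Origin: centre of its underside.
- garlic: Garlic bulb, about 60 mm across, 58 mm high, to the left; leave alone. Origin: centre of its underside.
- mug: White mug with a handle, 78 mm in diameter, 101 mm high, to the left; leave alone. Origin: on its underside, near the middle.
- match_box: Match box lying flat, 62 x 45 x 16 mm, to the left; leave alone. Origin: centre of its underside.

How it is judged:
By the outcome, as a careful person would: the job done as asked, in the order asked, and still so for the second after the job is handed in, with the robot touching nothing.
It also fails if it takes over 61 s, if anything falls off the work surface, if the arm or the gripper's body presses on something with over 40 N, if the wrist force passes 120 N, or if a joint passes its speed limit or range.

## Robot

A 6-joint arm with a two-finger parallel gripper is mounted at the origin on a cart in front of the work surface, level with it; the furniture and walls round the work are solid. World frame = base frame: x ahead of the robot, y to its left, z up, the work surface at z = 0. Lengths are in mm, angles in degrees, forces in N, time in s.
With the tool pointing down it reaches from about 350 to 775 mm from the base axis. Payload 5.5 kg.
Tool frame: the origin (TCP) lies on the centre line of the jaws, within the pads' length; the fingertips stand 11 mm ahead of it and the grasp point (between the pads) lies 8 mm behind it; z points along the fingers, y is the line along which they close (so a half turn about z gives the same grasp; the last joint's range is limited). The gripper opens to 85 mm and grips with 20 to 120 N. Pads are 22 mm wide; open, the fingers measure 114 mm over their backs; the gripper's body (76 mm by 85 mm) begins 54 mm behind the grasp point. The pads swing forward as they close: fully open they stand 13 mm farther back than shut.
Start: joints at [67.517, 17.945, 2.641, 74.691, 0, 82.002], TCP at [143.839, 556.759, 242.323] pointing down, gripper open.
Joint ranges: [-158.12, 158.12], [-49.38, 96.58], [-58.88, 72.47], [-126.05, 133.96], [-84.25, 85.87], [-180, 180]. Speed limits (degrees/s): [147.25, 147.25, 180, 180, 180, 180].

## Interface

Orientations are given as a 3x3 rotation matrix whose columns are the frame's x, y, z axes.
In Python, from plant import r, vision, ticket gives the robot as it stands.
- The arm moves only by the tool apply_moves, never from a script. Its argument "targets" is a list of rows, each a list of 7 numbers: the shift along the world's x, y, z normalised to -1 to 1, where 1 is 2 cm, then the turn, a rotation vector about the world's x, y, z normalised to -1 to 1, where 1 is 6 degrees, then the closure, from 0 (fully open) to 1 (shut). A call has exactly 8 rows; each row shifts and turns the commanded pose from where the row before left it; what a row does not reach is not made up. A row lasts 1/8 s, in which the tool goes at most 62.5 mm and 10.7 degrees, less where a joint would pass 70% of its speed; a pose out of reach is approached as far as the arm can. A call with a number of a shift or a turn outside -1 to 1 is refused whole. A call with a gripper value outside its range is refused whole. The fingers move at their own pace and stop on an object; "force" is the grip in N (left out, the last holds). Time passes only in rows, so rows that do not move let the fingers close, or fill a call up. It gives the time, the measured TCP pose, the force, the opening and the grip force at its end, in the units of the state.
- r.observe(): the state, without advancing time (a new reading comes with each control period).
- vision.read_camera(name): name is "scene" or "side" or "wrist"; returns a dict with "frame" (384x512x3 uint8, red, green, blue), "K" (3x3 intrinsics, pixels), "k1" (the pictures are not rectified: a ray, as slopes to the right and down, at radius r is drawn at 1 + k1 r^2 times it, then the intrinsics apply), "T" (4x4, takes a point from camera to world coordinates); the wrist camera has in their place "T_tool_cam" (4x4, takes a point from camera to tool coordinates, whose origin is the TCP and whose axes are the flange's). Camera axes: x right, y up, looking along -z (the intrinsics and any distortion apply to the point x, -y, -z); pixel columns grow to the right and rows downward; lengths in mm; the calibration is good to about 2 mm. A picture is of the moment at which its call begins: read the wrist's pose just before it. There is no depth.
- ticket.finish_job(): hands the job in; it is judged then, once.
The state is a dict: "clock": time; "joint_pos": joint angles; "dq": joint speeds; "joint_torque": joint torques, N m; "tcp_pos": TCP position; "orientation": TCP orientation; "wrist_force": force on the tool from outside, world axes, zero at the start; "wrist_torque": the same for the moment, N m; "gripper_width": finger opening in mm; "gripper_force": force on a finger pad.
Only numpy, scipy, OpenCV 4.12 (cv2) and the standard library are available. Lean on these libraries where they do the work, as an engineer would, in place of code of your own. Each camera call takes 0.05 s, during which the arm holds its last target. There are 200 camera calls.

## Working session

There is one attempt and no reset: what is moved stays moved. The work goes in short steps, Python scripts to look and compute and a tool call to move; the robot and the scene stay as the last step left them, time stands still between calls to the robot, and variables do not carry over. Pictures are saved under pics/ and viewed, at most 10 in all, crops included, and the job is handed in when it is done.

Besides the shell and the picture viewer there is one more tool, called by a JSON object that holds its "op" and its "data", one argument or row to a line. apply_moves: Moves the arm, as the interface text tells. Scaled input: -1 to 1 covers 2 cm each way for a shift and 6 degrees each way for a turn. Its arguments: {"type":"object","properties":{"targets":{"type":"array","items":{"type":"array","items":{"type":"number","minimum":-1,"maximum":1}}},"force":{"type":"number"}},"required":["targets"]}

```bash
mkdir -p pics; cat > h.py <<'E'
import numpy as np, cv2
from plant import r, vision, ticket
def ray(c,u,v,T=None):
    K=c["K"];T=c["T"] if T is None else T
    x=(u-K[0][2])/K[0][0];y=(v-K[1][2])/K[1][1]
    rd=np.hypot(x,y);s=rd
    for _ in range(20): s=rd/(1+c["k1"]*s*s)
    f=s/rd if rd>0 else 1
    T=np.array(T);return T[:3,3],T[:3,:3]@np.array([x*f,-y*f,-1])
def onz(c,u,v,z=0,T=None):
    o,d=ray(c,u,v,T);return o+d*(z-o[2])/d[2]
def proj(c,p):
    T=np.array(c["T"]);q=T[:3,:3].T@(np.array(p)-T[:3,3]);x=q[0]/-q[2];y=-q[1]/-q[2]
    f=1+c["k1"]*(x*x+y*y);K=c["K"];return K[0][0]*x*f+K[0][2],K[1][1]*y*f+K[1][2]
E
python3 - <<'E'
from h import *
for n in("scene","side"):
    c=vision.read_camera(n);cv2.imwrite(f"pics/{n}0.png",c["frame"][:,:,::-1]);print(n,np.round(c["K"],1),c["k1"],np.round(c["T"],2))
s=r.observe();print(s)
E
```

```text
scene [[372.2   0.  252.6]
 [  0.  372.2 192.3]
 [  0.    0.    1. ]] -0.0013063525638550841 [[ 5.4000e-01  5.7000e-01 -6.2000e-01 -3.8580e+01]
 [-8.4000e-01  3.5000e-01 -4.2000e-01 -1.4334e+02]
 [-2.0000e-02  7.4000e-01  6.7000e-01  6.4787e+02]
 [ 0.0000e+00  0.0000e+00  0.0000e+00  1.0000e+00]]
side [[460.4   0.  251.6]
 [  0.  460.4 192.3]
 [  0.    0.    1. ]] 0.0071729650859019825 [[-7.2000e-01  3.9000e-01 -5.7000e-01 -2.0283e+02]
 [-6.9000e-01 -4.1000e-01  5.9000e-01  9.6826e+02]
 [-0.0000e+00  8.2000e-01  5.7000e-01  7.6614e+02]
 [ 0.0000e+00  0.0000e+00  0.0000e+00  1.0000e+00]]
{'clock': 0.1, 'joint_pos': array([ 6.75166594e+01,  1.79863513e+01,  2.58330337e+00,  7.46912806e+01,
       -1.43217443e-03,  8.20032468e+01]), 'dq': array([-0.06846143, -0.13135068,  0.1611682 , -0.05996661,  0.04553895,
       -0.01679661]), 'joint_torque': array([ 1.51240944e-03, -4.81725705e+01,  2.99244672e+01,  1.26966240e-02,
       -2.11108872e-04, -1.51968859e-06]), 'tcp_pos': array([143.66599165, 556.30385522, 241.49822747]), 'orientation': array([[-9.68206170e-01,  2.50152844e-01, -6.06489377e-04],
       [ 2.50153496e-01,  9.68204981e-01, -1.53076387e-03],
       [ 2.04281099e-04, -1.63381047e-03, -9.99998644e-01]]), 'wrist_force': array([ 0.09213309, -0.45569823, -0.48657398]), 'wrist_torque': array([-0.01726585,  0.00114763,  0.00152747]), 'gripper_force': 0.0, 'gripper_width': 85.55661467965837}
```

View pics/scene0.png

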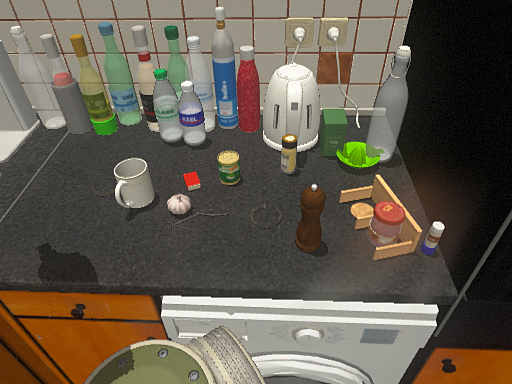

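View pics/side0.png

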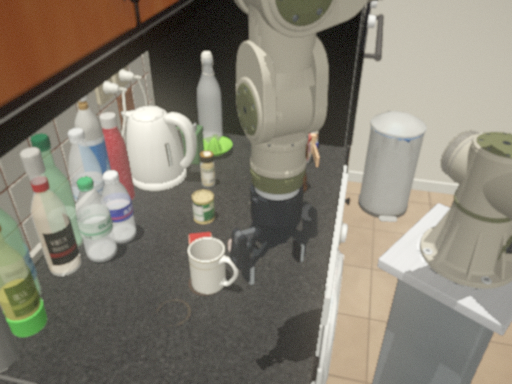

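Scene: mill foot near (309,245), rack at right with cork visible at (362,211) in the far bay, jam jar at (387,225). The side view is blocked by the arm.

```bash
python3 - <<'E'
from h import *
c=vision.read_camera("scene");f=c["frame"]
cv2.imwrite("pics/crop1.png",cv2.resize(f[165:275,280:440,::-1],None,fx=5,fy=5,interpolation=cv2.INTER_CUBIC))
for n,u,v in[("cork",362,211),("millfoot",309,245),("jar",387,240),("tin",229,183),("spice",288,172),("garlic",179,213)]:print(n,onz(c,u,v).round(0))
E
```

```text
cork [641.  -6.   0.]
millfoot [477.  56.   0.]
jar [582. -87.   0.]
tin [557. 334.   0.]
spice [680. 221.   0.]
garlic [400. 373.   0.]
```

View pics/crop1.png

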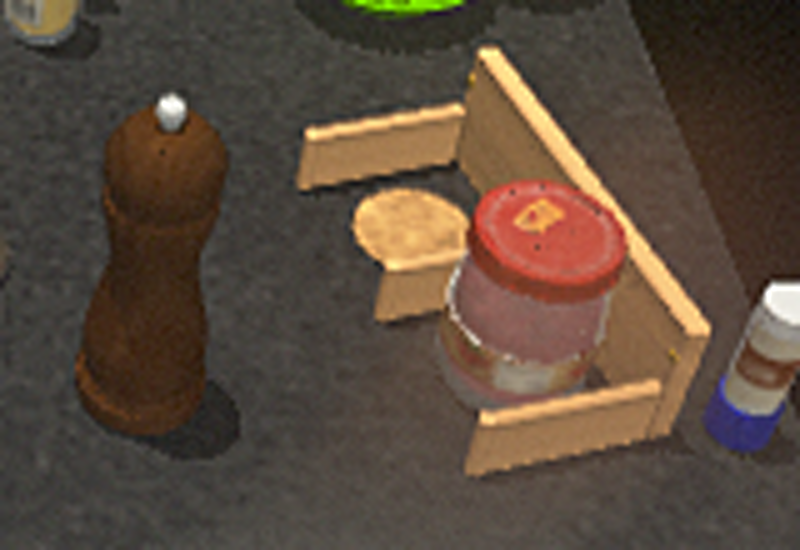

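The crop shows the divider front ends, back board, cork and mill clearly. Next I compute the rack frame from these points.

```bash
python3 - <<'E'
from h import *
c=vision.read_camera("scene")
P=lambda a,b,z=0:onz(c,280+(a+.5)/5-.5,165+(b+.5)/5-.5,z)[:2]
for n,a,b,z in[("Lbot",298,189,0),("Mbot",377,321,0),("Rbot",466,474,0),("Ltop",307,130,36),("Mtop",386,266,36),("Rtop",483,415,36),("BLtop",487,50,70),("BRtop",708,325,70),("Lback",460,105,36),("Rback",660,382,36),("knobtop",172,96,170),("knob",172,112,163),("headL",105,160,140),("headR",229,160,140),("corkL",354,225,.6),("corkT",405,188,.6),("corkB",390,264,.6)]:print(n,P(a,b,z).round(1))
# mill foot: tangents
f=c["frame"].astype(int);m=((f[:,:,0]-f[:,:,2]>22)&(f[:,:,0]<140)).astype(np.uint8)
m[:,:290]=0;m[:,330:]=0;m[:180]=0;m[255:]=0
k,l,s,ce=cv2.connectedComponentsWithStats(m);i=1+s[1:,4].argmax();print(s[i]);m=l==i
for v in range(s[i][1],s[i][1]+s[i][3],2):
  q=np.where(m[v])[0];print(v,q.min(),q.max(),end='; ')
# predicted silhouettes for candidates
t=np.linspace(0,2*np.pi,73)
for ctr in[P(172,96,170),P(172,112,163)]:
  q=np.array([proj(c,[ctr[0]+29*np.cos(x),ctr[1]+29*np.sin(x),0])for x in t]);print("\nfoot pred",ctr.round(1),q.min(0),q.max(0))
E
```

```text
Lbot [640.4  53.4]
Mbot [576.6 -13.1]
Rbot [512.6 -78.2]
Ltop [644.1  55.4]
Mtop [576.4 -11.3]
Rtop [515.4 -77.4]
BLtop [705.7  -6.6]
BRtop [ 579.4 -143.2]
Lback [700.8  -1.6]
Rback [ 572.1 -134.6]
knobtop [485.8  64.6]
knob [484.7  63.4]
headL [469.1  83.2]
headR [495.  41.]
corkL [630.3  19.8]
corkT [668.4   8.2]
corkB [614.2  -4.8]
[ 295  186   31   66 1403]
186 309 310; 188 305 320; 190 303 322; 192 302 323; 194 301 324; 196 301 324; 198 301 325; 200 301 324; 202 300 323; 204 300 323; 206 301 323; 208 301 323; 210 301 322; 212 302 321; 214 303 320; 216 302 319; 218 301 318; 220 300 319; 222 299 319; 224 298 319; 226 298 320; 228 297 320; 230 297 321; 232 297 320; 234 296 320; 236 295 320; 238 295 320; 240 295 320; 242 295 320; 244 296 320; 246 297 318; 248 299 317; 250 303 314; 
foot pred [485.8  64.6] [294.47584514 231.17579608] [320.28604471 250.78800312]

foot pred [484.7  63.4] [294.72357245 231.66578204] [320.57040391 251.33100992]
```

Estimates, in mm:
- **Mill:** about (484.5, 64).
- **Rack:** yaw about -44°, bay centre about (641, -8).
- **Offset:** the mill sits about 57 mm to the side of the bay's axis. I'll push diagonally first, then straight in.

{"op": "apply_moves", "data": {
  "targets": [
    [0.5,-1,0,0,0,0.146,0.65],
    [0.5,-1,0,0,0,0.146,0.65],
    [0.5,-1,0,0,0,0.146,0.65],
    [0.5,-1,0,0,0,0.146,0.65],
    [0.5,-1,0,0,0,0.146,0.65],
    [0.5,-1,0,0,0,0.146,0.65],
    [0.5,-1,0,0,0,0.146,0.65],
    [0.5,-1,0,0,0,0.146,0.65]
  ]
}}

```text
clock: 1.2
tcp_pos: [224.0, 396.0, 242.2]
orientation: [[-0.992, 0.13, -0.0], [0.13, 0.992, -0.0], [0.0, -0.0, -1.0]]
wrist_force: [-0.8, -0.1, 0.2]
gripper_width: 30.0
gripper_force: 0.0
```

{"op": "apply_moves", "data": {
  "targets": [
    [0.5,-1,0,-0.054,-0.413,0,0.65],
    [0.5,-1,0,-0.054,-0.413,0,0.65],
    [0.5,-1,0,-0.054,-0.413,0,0.65],
    [0.5,-1,0,-0.054,-0.413,0,0.65],
    [0.5,-1,0,-0.054,-0.413,0,0.65],
    [0.5,-1,0,-0.054,-0.413,0,0.65],
    [0.5,-1,0,-0.054,-0.413,0,0.65],
    [0.5,-1,0,-0.054,-0.413,0,0.65]
  ]
}}

```text
clock: 2.2
tcp_pos: [303.9, 236.0, 242.3]
orientation: [[-0.931, 0.13, 0.34], [0.122, 0.992, -0.044], [-0.343, 0.0, -0.939]]
wrist_force: [-0.3, 0.0, -0.1]
gripper_width: 29.7
gripper_force: 0.0
```

{"op": "apply_moves", "data": {
  "targets": [
    [0.5,-1,0,-0.054,-0.413,0,0.65],
    [0.5,-1,0,-0.054,-0.413,0,0.65],
    [0.5,-1,0,-0.054,-0.413,0,0.65],
    [0.5,-1,0,-0.054,-0.413,0,0.65],
    [0.5,-1,0,-0.054,-0.413,0,0.65],
    [0.5,-1,0,-0.054,-0.413,0,0.65],
    [0.5,-1,0,-0.054,-0.413,0,0.65],
    [0.5,-1,0,-0.054,-0.413,0,0.65]
  ]
}}

```text
clock: 3.2
tcp_pos: [383.7, 76.2, 242.2]
orientation: [[-0.759, 0.13, 0.638], [0.099, 0.992, -0.083], [-0.644, 0.0, -0.765]]
wrist_force: [-0.3, -0.3, -0.9]
gripper_width: 29.9
gripper_force: 0.0
```

```bash
python3 - <<'E'
from h import *
c=vision.read_camera("side");cv2.imwrite("pics/side1.png",c["frame"][:,:,::-1])
for p in[(484.5,64,0),(484.5,64,170),(641,-8,0),(640,53,0),(577,-12,0)]:print(np.round(proj(c,p)))
E
```

```text
[296. 188.]
[299. 137.]
[273. 160.]
[260. 168.]
[289. 167.]
```

View pics/side1.png

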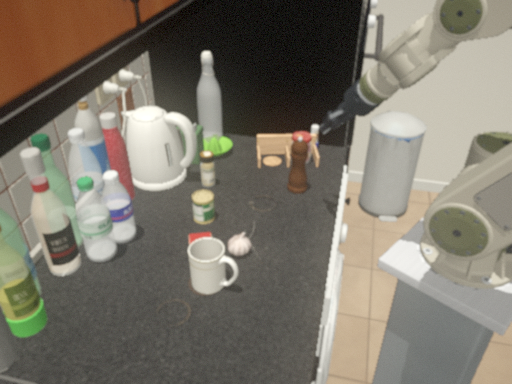

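{"op": "apply_moves", "data": {
  "targets": [
    [0,0,-1,0,0,0,0.65],
    [0,0,-1,0,0,0,0.65],
    [0,0,-1,0,0,0,0.65],
    [0,0,-1,0,0,0,0.65],
    [0,0,-1,0,0,0,0.65],
    [0,0,-1,0,0,0,0.65],
    [0,0,-1,0,0,0,0.65],
    [0,0,-1,0,0,0,0.65]
  ]
}}

```text
clock: 4.25
tcp_pos: [416.0, 100.2, 144.8]
orientation: [[-0.806, 0.146, 0.574], [0.106, 0.989, -0.102], [-0.582, -0.021, -0.813]]
wrist_force: [0.1, -0.6, -0.1]
gripper_width: 29.7
gripper_force: 0.0
```

Side view confirms the mill at (298,188) and the cork at (272,160), matching predictions. The descent deviated, so I'm checking joints.

```bash
python3 - <<'E'
from h import *
s=r.observe();print(s["joint_pos"].round(1),s["tcp_pos"].round(1),s["dq"].round(1))
E
```

```text
[ 10.9 -16.7 -58.8  14.1 -12.1  15.2] [416.  100.2 144.8] [  5.7  20.3   0.  -13.9  -4.1   5.9]
```

{"op": "apply_moves", "data": {
  "targets": [
    [0,0,1,0,0,0,0.65],
    [0,0,1,0,0,0,0.65],
    [0,0,1,0,0,1,0.65],
    [0,0,1,0,0,1,0.65],
    [0,0,1,0,0,1,0.65],
    [0.3,-1,0,0,0,1,0.65],
    [0.3,-1,0,0,0,1,0.65],
    [0.3,-1,0,0,0,1,0.65]
  ]
}}

```text
clock: 5.25
tcp_pos: [434.0, 39.4, 245.6]
orientation: [[-0.713, -0.466, 0.524], [-0.389, 0.884, 0.258], [-0.584, -0.02, -0.812]]
wrist_force: [0.2, 0.0, -0.2]
gripper_width: 30.2
gripper_force: 0.0
```

{"op": "apply_moves", "data": {
  "targets": [
    [0.3,-0.9,0,0,0,1,0.65],
    [0.1,0,0,0,0,1,0.65],
    [0,0,0,0,0,1,0.65],
    [0,0,0,0,0,0.33,0.65],
    [0,0,0,0,0,0,0.65],
    [0,0,0,0,0,0,0.65],
    [0,0,0,0,0,0,0.65],
    [0,0,0,0,0,0,0.65]
  ]
}}

```text
clock: 6.25
tcp_pos: [442.0, 21.8, 245.8]
orientation: [[-0.538, -0.738, 0.407], [-0.608, 0.674, 0.42], [-0.584, -0.021, -0.812]]
wrist_force: [0.8, 0.1, -0.7]
gripper_width: 29.8
gripper_force: 0.0
```

{"op": "apply_moves", "data": {
  "targets": [
    [0,0,-1,0,0,0,0.65],
    [0,0,-1,0,0,0,0.65],
    [0,0,-1,0,0,0,0.65],
    [0,0,-1,0,0,0,0.65],
    [0,0,-1,0,0,0,0.65],
    [0,0,-1,0,0,0,0.65],
    [0,0,-1,0,0,0,0.65],
    [0,0,0,0,0,0,0.65]
  ]
}}

```text
clock: 7.25
tcp_pos: [441.0, 22.3, 104.7]
orientation: [[-0.54, -0.738, 0.404], [-0.607, 0.675, 0.421], [-0.583, -0.018, -0.812]]
wrist_force: [0.3, -0.9, -0.2]
gripper_width: 30.0
gripper_force: 0.0
```

```bash
python3 - <<'E'
from h import *
s=r.observe();print(s["joint_pos"].round(1),s["tcp_pos"].round(1))
E
```

```text
[-30.7  -0.3 -49.5  31.5  34.6 -75.7] [441.   22.3 104.7]
```

{"op": "apply_moves", "data": {
  "targets": [
    [0,0,-1,0,0,0,0.65],
    [0,0,-1,0,0,0,0.65],
    [0,0,-1,0,0,0,0.65],
    [0,0,-0.5,0,0,0,0.65],
    [0,0,-0.4,0,0,0,0.65],
    [0,0,-0.2,0,0,0,0.65],
    [0,0,0,0,0,0,0.65],
    [0,0,0,0,0,0,0.65]
  ]
}}

```text
clock: 8.25
tcp_pos: [442.4, 21.4, 24.0]
orientation: [[-0.538, -0.738, 0.407], [-0.608, 0.674, 0.419], [-0.584, -0.021, -0.811]]
wrist_force: [0.2, -0.3, -0.0]
gripper_width: 30.2
gripper_force: 0.0
```

```bash
python3 - <<'E'
from h import *
s=r.observe();print(s["joint_pos"].round(1),s["tcp_pos"].round(1),s["wrist_force"])
c=vision.read_camera("scene");f=c["frame"];cv2.imwrite("pics/crop2.png",cv2.resize(f[165:275,260:420,::-1],None,fx=5,fy=5,interpolation=cv2.INTER_CUBIC))
E
```

```text
[-30.7   9.3 -55.7  15.5  34.6 -75.7] [442.4  21.4  24. ] [ 0.16139525 -0.28329292 -0.01341084]
```

View pics/crop2.png

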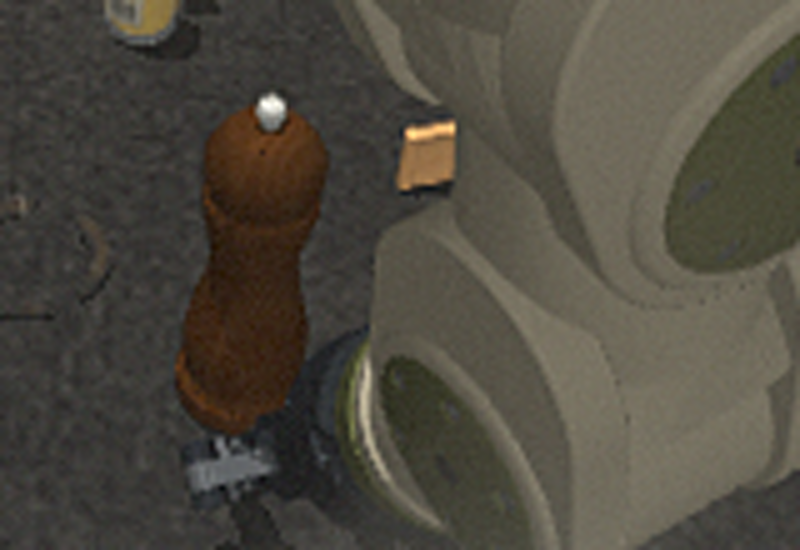

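The mill hasn't moved, and the fingers are in place behind it at crop (230,465). I start the lateral push.

{"op": "apply_moves", "data": {
  "targets": [
    [0.17,0.18,0,0,0,0,0.65],
    [0.17,0.18,0,0,0,0,0.65],
    [0.17,0.18,0,0,0,0,0.65],
    [0.14,0.144,0,0,0,0,0.65],
    [0.14,0.144,0,0,0,0,0.65],
    [0.14,0.144,0,0,0,0,0.65],
    [0.14,0.144,0,0,0,0,0.65],
    [0.14,0.144,0,0,0,0,0.65]
  ]
}}

```text
clock: 9.3
tcp_pos: [466.4, 47.0, 23.6]
orientation: [[-0.539, -0.738, 0.406], [-0.607, 0.675, 0.42], [-0.584, -0.021, -0.812]]
wrist_force: [-1.0, -1.6, 1.1]
gripper_width: 30.0
gripper_force: 0.7
```

```bash
cat >> h.py <<'E'
def mill():
    c=vision.read_camera("scene");s=vision.read_camera("side");out={}
    for n,c in(("scene",c),("side",s)):
        f=c["frame"].astype(int)
        m=((f[:,:,0]-f[:,:,2]>22)&(f[:,:,0]<140)&(f[:,:,1]*1.35<f[:,:,0])).astype(np.uint8)
        roi=np.zeros_like(m)
        if n=="scene": roi[165:265,285:420]=1
        else: roi[125:200,250:325]=1
        k,l,st,ce=cv2.connectedComponentsWithStats(m*roi);i=1+st[1:,4].argmax();out[n]=st[i].tolist()
        # knob: bright grey blob just above component
        x,y,w,h,a=st[i];mm=l==i
        # head: rows 6..14 px below top in scene, width centre -> axis at z~140
        rows=range(y+int(.12*h),y+int(.25*h));cx=np.mean([(np.where(mm[v])[0].min()+np.where(mm[v])[0].max())/2 for v in rows]);cy=np.mean(rows)
        out[n+"_head"]=onz(c,cx,cy,145)[:2].round(1)
    return out
def rack(p,C=(641,-8),a=-44):
    a=np.radians(a);d=np.array(p[:2])-C;return np.round([d@[np.cos(a),np.sin(a)],d@[-np.sin(a),np.cos(a)]],1)
E
python3 - <<'E'
from h import *
s=r.observe();print(s["tcp_pos"].round(1),s["wrist_force"].round(1),rack(s["tcp_pos"]));o=mill();print(o);print(rack(o["scene_head"]),rack(o["side_head"]))
E
```

```text
[466.4  47.   23.6] [-1.  -1.6  1.1] [-163.8  -81.8]
{'scene': [293, 182, 29, 59, 1006], 'scene_head': array([485.7,  71.9]), 'side': [284, 141, 19, 52, 637], 'side_head': array([475.8,  95.3])}
[-167.2  -50.4] [-190.6  -40.4]
```

{"op": "apply_moves", "data": {
  "targets": [
    [0.14,0.144,0,0,0,0,0.65],
    [0.14,0.144,0,0,0,0,0.65],
    [0.14,0.144,0,0,0,0,0.65],
    [0.14,0.144,0,0,0,0,0.65],
    [0.14,0.144,0,0,0,0,0.65],
    [0.14,0.144,0,0,0,0,0.65],
    [0.14,0.144,0,0,0,0,0.65],
    [0.14,0.144,0,0,0,0,0.65]
  ]
}}

```text
clock: 10.4
tcp_pos: [488.9, 70.0, 23.7]
orientation: [[-0.539, -0.738, 0.406], [-0.607, 0.674, 0.42], [-0.584, -0.021, -0.812]]
wrist_force: [-0.5, -1.3, -0.1]
gripper_width: 29.7
gripper_force: 0.7
```

```bash
python3 - <<'E'
from h import *
s=r.observe();print(s["tcp_pos"].round(1),s["wrist_force"].round(1),rack(s["tcp_pos"]))
c=vision.read_camera("scene");f=c["frame"];cv2.imwrite("pics/crop3.png",cv2.resize(f[165:275,260:420,::-1],None,fx=5,fy=5,interpolation=cv2.INTER_CUBIC))
E
```

```text
[488.9  70.   23.7] [-0.5 -1.3 -0.1] [-163.6  -49.5]
```

View pics/crop3.png

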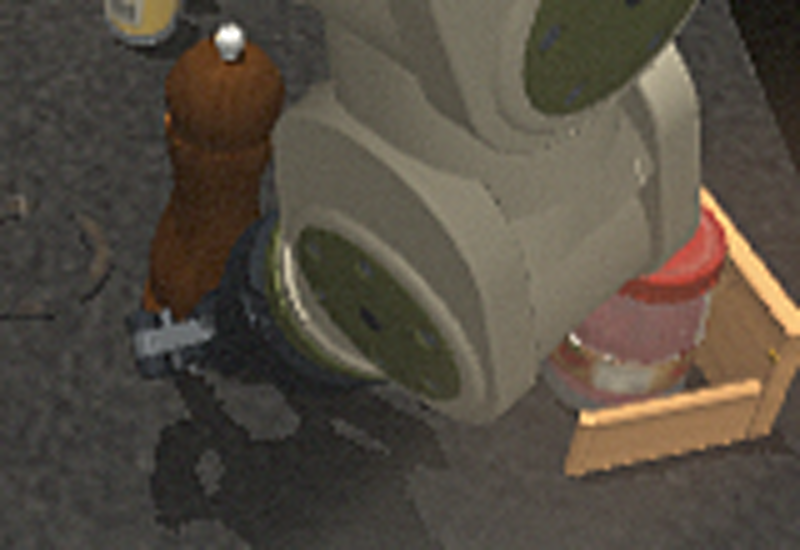

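The mill stands upright and moves with the fingers. Its knob is at crop (230,42).

```bash
python3 - <<'E'
from h import *
c=vision.read_camera("scene")
for a,b,z in((230,42,163),(230,26,170)):
    p=onz(c,260+a/5-.4,165+b/5-.4,z);print(p.round(1),rack(p))
E
```

```text
[515.3  97.2 163. ] [-163.5  -11.6]
[516.6  98.5 170. ] [-163.5   -9.9]
```

{"op": "apply_moves", "data": {
  "targets": [
    [0.13,0.134,0,0,0,0,0.65],
    [0.13,0.134,0,0,0,0,0.65],
    [0.13,0.134,0,0,0,0,0.65],
    [0,0,0,0,0,0,0.65],
    [-0.2,-0.21,0,0,0,0,0.65],
    [-0.5,-0.52,0,0,0,0,0.65],
    [-0.5,-0.52,0,0,0,0,0.65],
    [-0.5,-0.52,0.5,0,0,0,0.65]
  ]
}}

```text
clock: 11.5
tcp_pos: [461.4, 42.3, 33.3]
orientation: [[-0.54, -0.738, 0.405], [-0.607, 0.675, 0.42], [-0.584, -0.019, -0.812]]
wrist_force: [-0.1, 0.1, 0.1]
gripper_width: 30.1
gripper_force: 0.0
```

{"op": "apply_moves", "data": {
  "targets": [
    [0,0,1,0,0,0,0.65],
    [0,0,1,0,0,0,0.65],
    [0,0,1,0,0,0,0.65],
    [0,0,1,0,0,0,0.65],
    [0,0,1,0,0,0,0.65],
    [0,0,1,0,0,0,0.65],
    [0,0,1,0,0,0,0.65],
    [0,0,1,0,0,0,0.65]
  ]
}}

```text
clock: 12.5
tcp_pos: [462.1, 42.3, 194.3]
orientation: [[-0.539, -0.738, 0.407], [-0.607, 0.675, 0.42], [-0.584, -0.021, -0.812]]
wrist_force: [0.5, 0.7, 0.5]
gripper_width: 29.8
gripper_force: 0.0
```

```bash
python3 - <<'E'
from h import *
s=r.observe();print(s["tcp_pos"].round(1),s["joint_pos"].round(1))
c=vision.read_camera("scene");f=c["frame"].astype(int)
m=((f.min(2)>130)&(f.max(2)-f.min(2)<30)).astype(np.uint8);roi=np.zeros_like(m);roi[160:200,290:325]=1
k,l,st,ce=cv2.connectedComponentsWithStats(m*roi);print(st[1:],ce[1:])
i=1+st[1:,4].argmax();p=onz(c,*ce[i],163);print(p,rack(p))
E
```

```text
[462.1  42.3 194.3] [-26.   -6.3 -40.3  43.5  33.7 -70.1]
[[302 167   5   4  18]] [[303.77777778 168.5       ]]
[526.62405824 107.21260831 163.        ] [-162.3    3.4]
```

{"op": "apply_moves", "data": {
  "targets": [
    [0,0,0.85,0,0,-1,0.65],
    [0,0,0.85,0,0,-1,0.65],
    [0,0,0.85,0,0,-1,0.65],
    [0,1,0,0,0,-1,0.65],
    [0,1,0,0,0,-1,0.65],
    [0,1,0,0,0,-1,0.65],
    [0,1,0,0,0,-1,0.65],
    [0,1,0,0,0,-1,0.65]
  ]
}}

```text
clock: 13.55
tcp_pos: [461.8, 142.8, 244.3]
orientation: [[-0.812, 0.011, 0.584], [-0.003, 1.0, -0.023], [-0.584, -0.021, -0.811]]
wrist_force: [1.3, -1.1, 0.4]
gripper_width: 30.2
gripper_force: 0.0
```

{"op": "apply_moves", "data": {
  "targets": [
    [0.4,0.5,0,0,0,-1,0.65],
    [0.4,0,0,0,0,-1,0.65],
    [0,0,0,0,0,-1,0.65],
    [0,0,0,0,0,-1,0.65],
    [0,0,0,0,0,-1,0.65],
    [0,0,0,0,0,-1,0.65],
    [0,0,0,0,0,-1,0.65],
    [0,0,0,0,0,0,0.65]
  ]
}}

```text
clock: 14.55
tcp_pos: [478.9, 152.8, 243.6]
orientation: [[-0.61, 0.673, 0.418], [0.537, 0.739, -0.406], [-0.583, -0.023, -0.812]]
wrist_force: [-0.2, -0.5, -0.8]
gripper_width: 29.6
gripper_force: 0.0
```

```bash
python3 - <<'E'
from h import *
s=r.observe();print(s["tcp_pos"].round(1),s["joint_pos"].round(1),s["orientation"].round(3),rack(s["tcp_pos"]))
c=vision.read_camera("scene");f=c["frame"];cv2.imwrite("pics/crop4.png",cv2.resize(f[150:260,270:430,::-1],None,fx=5,fy=5,interpolation=cv2.INTER_CUBIC))
E
```

```text
[478.9 152.8 243.6] [ 26.8   2.1 -24.8  49.9 -33.5  64.7] [[-0.61   0.673  0.418]
 [ 0.537  0.739 -0.406]
 [-0.583 -0.023 -0.812]] [-228.3    3. ]
```

View pics/crop4.png

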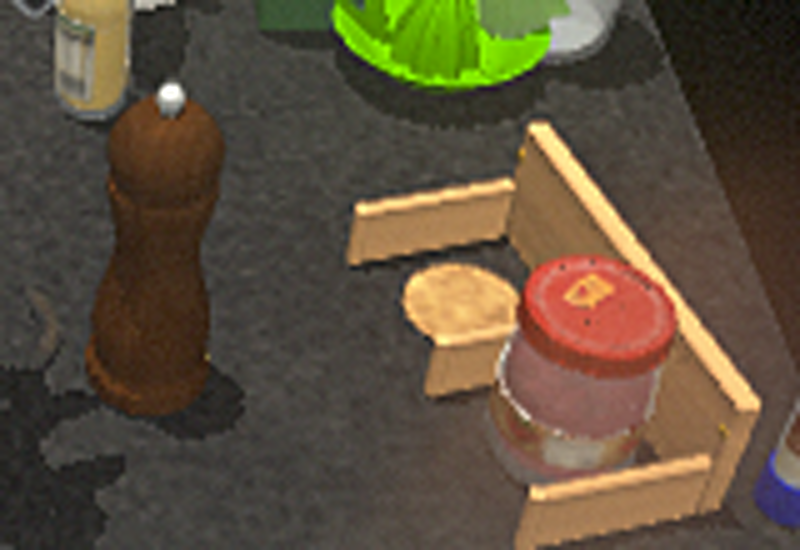

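Clear view: the mill is upright with foot edges at crop x 86–210 and bottom at 414. The gap lies between the divider fronts at (348,264) and (427,396).

```bash
python3 - <<'E'
from h import *
c=vision.read_camera("scene")
W=lambda x,y:(641+x*.7193+y*.6947,-8-x*.6947+y*.7193)
cr=lambda p:((p[0]-270)*5+2,(p[1]-150)*5+2)
print("gap front L,M:",*[rack(onz(c,270+a/5-.4,150+b/5-.4)) for a,b in((348,264),(427,396))])
t=np.linspace(0,6.28,90)
for n,x,y in(("mill",-162,2),("mill",-162,0),("cork",0,0)):
  q=np.array([cr(proj(c,[*W(x+29*np.cos(k),y+29*np.sin(k)),0])) for k in t]);print(n,x,y,q.min(0).round(),q.max(0).round())
f=c["frame"].astype(int);m=((f[:,:,0]-f[:,:,2]>50)&(f[:,:,0]>150)).astype(np.uint8)
print("knob",rack(onz(c,270+171/5-.4,150+98/5-.4,163)))
E
```

```text
gap front L,M: [-43.1  43.8] [-42.8 -48.4]
mill -162 2 [ 87. 322.] [210. 411.]
mill -162 0 [ 88. 325.] [211. 414.]
cork 0 0 [406. 268.] [528. 352.]
knob [-163.     1.2]
```

{"op": "apply_moves", "data": {
  "targets": [
    [-0.07,-0.08,-1,0,0,0,0.65],
    [0,0,-1,0,0,0,0.65],
    [0,0,-1,0,0,0,0.65],
    [0,0,-1,0,0,0,0.65],
    [0,0,-1,0,0,0,0.65],
    [0,0,-1,0,0,0,0.65],
    [0,0,-1,0,0,0,0.65],
    [0,0,-1,0,0,0,0.65]
  ]
}}

```text
clock: 15.65
tcp_pos: [476.7, 150.4, 84.4]
orientation: [[-0.608, 0.674, 0.42], [0.538, 0.739, -0.406], [-0.584, -0.02, -0.812]]
wrist_force: [-0.3, 0.1, 0.2]
gripper_width: 29.8
gripper_force: 0.0
```

{"op": "apply_moves", "data": {
  "targets": [
    [0,0,-1,0,0,0,0.65],
    [0,0,-0.8,0,0,0,0.65],
    [0,0,-0.6,0,0,0,0.65],
    [0,0,-0.4,0,0,0,0.65],
    [0,0,-0.15,0,0,0,0.65],
    [0,0,0,0,0,0,0.65],
    [0.22,-0.21,0,0,0,0,0.65],
    [0.22,-0.21,0,0,0,0,0.65]
  ]
}}

```text
clock: 16.65
tcp_pos: [486.6, 142.4, 26.2]
orientation: [[-0.607, 0.674, 0.42], [0.539, 0.738, -0.406], [-0.584, -0.02, -0.811]]
wrist_force: [0.8, 0.3, 0.0]
gripper_width: 29.7
gripper_force: 0.0
```

{"op": "apply_moves", "data": {
  "targets": [
    [0.18,-0.174,-0.05,0,0,0,0.65],
    [0.144,-0.139,-0.05,0,0,0,0.65],
    [0.144,-0.139,0,0,0,0,0.65],
    [0.144,-0.139,0,0,0,0,0.65],
    [0.18,-0.174,0,0,0,0,0.65],
    [0.18,-0.174,0,0,0,0,0.65],
    [0.18,-0.174,0,0,0,0,0.65],
    [0.18,-0.174,0,0,0,0,0.65]
  ]
}}

```text
clock: 17.65
tcp_pos: [512.9, 116.5, 23.7]
orientation: [[-0.607, 0.674, 0.42], [0.539, 0.738, -0.406], [-0.584, -0.021, -0.812]]
wrist_force: [-0.2, 0.7, -1.4]
gripper_width: 29.8
gripper_force: 0.5
```

{"op": "apply_moves", "data": {
  "targets": [
    [0.18,-0.174,0,0,0,0,0.65],
    [0.18,-0.174,0,0,0,0,0.65],
    [0.18,-0.174,0,0,0,0,0.65],
    [0.18,-0.174,0,0,0,0,0.65],
    [0.18,-0.174,0,0,0,0,0.65],
    [0.18,-0.174,0,0,0,0,0.65],
    [0.18,-0.174,0,0,0,0,0.65],
    [0.18,-0.174,0,0,0,0,0.65]
  ]
}}

```text
clock: 18.65
tcp_pos: [541.6, 88.6, 23.7]
orientation: [[-0.607, 0.674, 0.42], [0.539, 0.738, -0.406], [-0.584, -0.021, -0.812]]
wrist_force: [-1.2, 1.2, -0.6]
gripper_width: 29.7
gripper_force: 0.5
```

```bash
python3 - <<'E'
from h import *
s=r.observe();print(s["tcp_pos"].round(1),rack(s["tcp_pos"]),s["wrist_force"].round(1))
c=vision.read_camera("scene");f=c["frame"];cv2.imwrite("pics/crop5.png",cv2.resize(f[130:250,270:430,::-1],None,fx=5,fy=5,interpolation=cv2.INTER_CUBIC))
g=f.astype(int);m=((g.min(2)>130)&(g.max(2)-g.min(2)<30)).astype(np.uint8);roi=np.zeros_like(m);roi[150:190,300:360]=1
k,l,st,ce=cv2.connectedComponentsWithStats(m*roi)
for i in range(1,k):
  if st[i,4]>5:print(st[i],ce[i],rack(onz(c,*ce[i],163)))
E
```

```text
[541.6  88.6  23.7] [-138.6    0.5] [-1.2  1.2 -0.6]
[329 161   6   5  23] [331.7826087  163.13043478] [-99.2   5.8]
```

View pics/crop5.png

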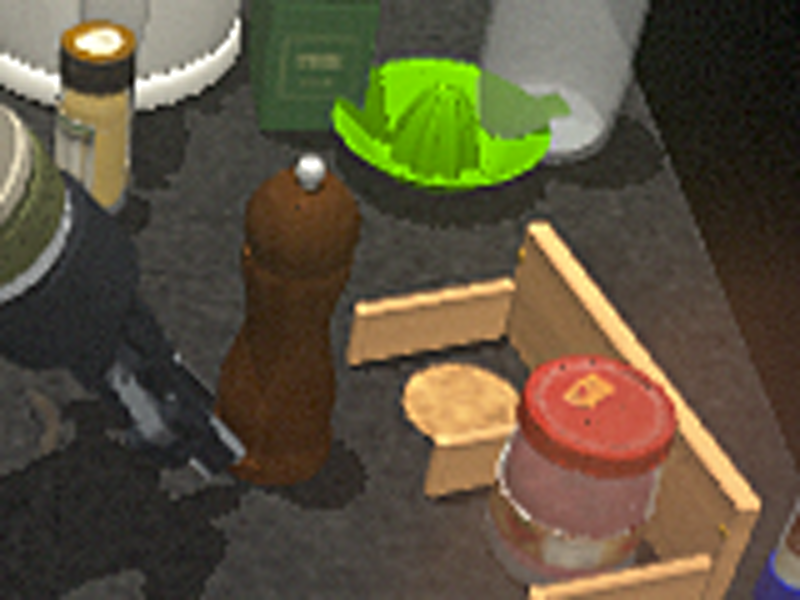

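The mill is upright, about 3–5 mm to the +y side at x ≈ -99. I continue with a small correction.

{"op": "apply_moves", "data": {
  "targets": [
    [0.17,-0.185,0,0,0,0,0.65],
    [0.17,-0.185,0,0,0,0,0.65],
    [0.17,-0.185,0,0,0,0,0.65],
    [0.17,-0.185,0,0,0,0,0.65],
    [0.17,-0.185,0,0,0,0,0.65],
    [0.17,-0.185,0,0,0,0,0.65],
    [0.17,-0.185,0,0,0,0,0.65],
    [0.17,-0.185,0,0,0,0,0.65]
  ]
}}

```text
clock: 19.7
tcp_pos: [568.8, 59.0, 23.7]
orientation: [[-0.607, 0.674, 0.42], [0.539, 0.738, -0.406], [-0.584, -0.021, -0.812]]
wrist_force: [-1.0, 1.2, 0.6]
gripper_width: 29.7
gripper_force: 0.8
```

```bash
python3 - <<'E'
from h import *
s=r.observe();print(s["tcp_pos"].round(1),rack(s["tcp_pos"]),s["wrist_force"].round(1))
c=vision.read_camera("scene");f=c["frame"];cv2.imwrite("pics/crop6.png",cv2.resize(f[130:250,270:430,::-1],None,fx=5,fy=5,interpolation=cv2.INTER_CUBIC))
g=f.astype(int);m=((g.min(2)>130)&(g.max(2)-g.min(2)<30)).astype(np.uint8);roi=np.zeros_like(m);roi[150:190,300:380]=1
k,l,st,ce=cv2.connectedComponentsWithStats(m*roi)
for i in range(1,k):
  if st[i,4]>5:print(st[i],ce[i],rack(onz(c,*ce[i],163)))
t=np.linspace(0,6.28,90)
for y in(0,4):
  x=-59;q=np.array([proj(c,[641+(x+29*np.cos(a))*.7193+(y+29*np.sin(a))*.6947,-8-(x+29*np.cos(a))*.6947+(y+29*np.sin(a))*.7193,0]) for a in t]);q=(q-[270,130])*5+2;print(y,q.min(0).round(),q.max(0).round())
E
```

```text
[568.8  59.   23.7] [-98.5  -1.9] [-1.   1.2  0.6]
[348 159   5   5  21] [350. 161.] [-59.1   2.9]
[300 169   4  10  13] [301.53846154 173.53846154] [-172.2  -11.2]
0 [292. 388.] [414. 474.]
4 [289. 383.] [411. 468.]
```

View pics/crop6.png

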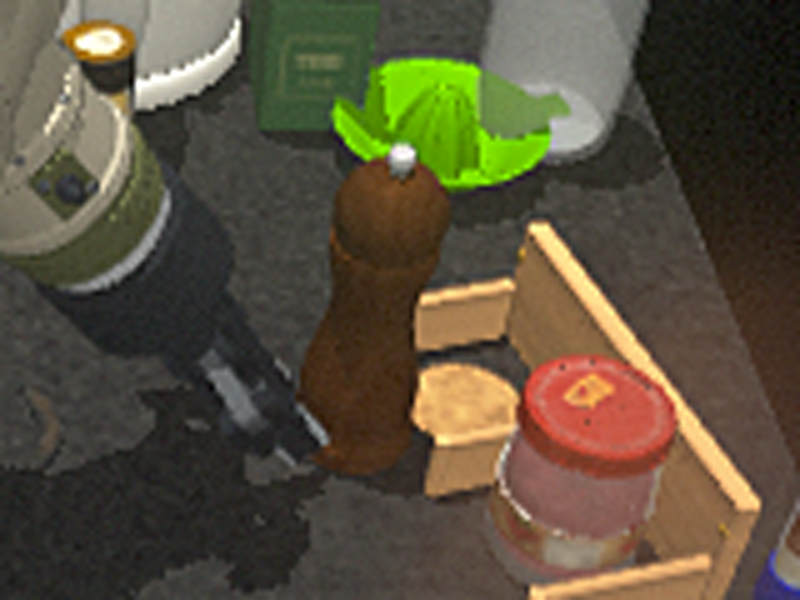

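Mill lined up with the bay (foot right edge 413, bottom 472, matching y≈1). I push straight in.

{"op": "apply_moves", "data": {
  "targets": [
    [0.18,-0.174,0,0,0,0,0.65],
    [0.18,-0.174,0,0,0,0,0.65],
    [0.18,-0.174,0,0,0,0,0.65],
    [0.18,-0.174,0,0,0,0,0.65],
    [0.18,-0.174,0,0,0,0,0.65],
    [0.18,-0.174,0,0,0,0,0.65],
    [0.18,-0.174,0,0,0,0,0.65],
    [0.18,-0.174,0,0,0,0,0.65]
  ]
}}

```text
clock: 20.75
tcp_pos: [597.6, 31.2, 23.7]
orientation: [[-0.607, 0.674, 0.42], [0.539, 0.738, -0.406], [-0.584, -0.021, -0.812]]
wrist_force: [-1.0, 1.0, 0.7]
gripper_width: 29.6
gripper_force: 0.8
```

```bash
cat > k.py <<'E'
from h import *
s=r.observe();print(s["tcp_pos"].round(1),rack(s["tcp_pos"]),s["wrist_force"].round(1))
c=vision.read_camera("scene");f=c["frame"];cv2.imwrite("pics/crop7.png",cv2.resize(f[120:250,270:430,::-1],None,fx=4.6,fy=4.6,interpolation=cv2.INTER_CUBIC))
g=f.astype(int);m=((g.min(2)>120)&(g.max(2)-g.min(2)<30)).astype(np.uint8);roi=np.zeros_like(m);roi[145:185,345:390]=1
k,l,st,ce=cv2.connectedComponentsWithStats(m*roi)
for i in range(1,k):
  if st[i,4]>5:print(st[i],ce[i],rack(onz(c,*ce[i],163)))
E
python3 k.py
```

```text
[597.6  31.2  23.7] [-58.4  -1.9] [-1.   1.   0.7]
[371 145  19  16 163] [383.1595092  151.10429448] [25.4 17.7]
[365 156   6   5  21] [367.38095238 158.19047619] [-19.3   2.7]
```

{"op": "apply_moves", "data": {
  "targets": [
    [0.144,-0.139,0,0,0,0,0.65],
    [0.144,-0.139,0,0,0,0,0.65],
    [0.144,-0.139,0,0,0,0,0.65],
    [0.144,-0.139,0,0,0,0,0.65],
    [0.1,-0.097,0,0,0,0,0.65],
    [0.03,-0.03,0,0,0,0,0.65],
    [0,0,0,0,0,0,0.65],
    [0,0,0,0,0,0,0.65]
  ]
}}

```text
clock: 21.8
tcp_pos: [611.6, 17.7, 23.8]
orientation: [[-0.607, 0.675, 0.42], [0.539, 0.738, -0.407], [-0.584, -0.021, -0.811]]
wrist_force: [-1.3, 0.9, 0.8]
gripper_width: 30.1
gripper_force: 0.3
```

```bash
python3 k.py
```

```text
[611.6  17.7  23.8] [-39.   -1.9] [-1.3  0.9  0.8]
[371 145  19  16 156] [383.26923077 150.78846154] [26.2 18.7]
[374 155   5   6  23] [375.91304348 157.04347826] [0.2 1.9]
```

View pics/crop7.png

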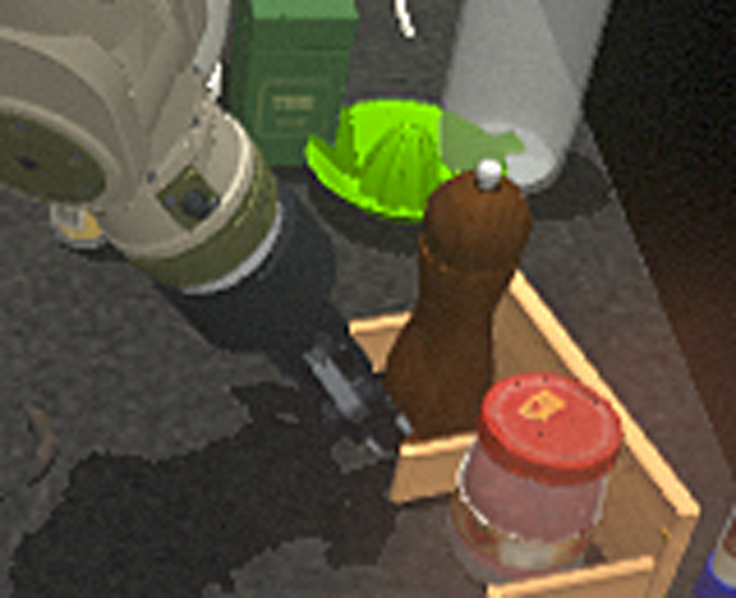

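The mill stands in the bay over the cork position (0, 2). I withdraw straight back.

{"op": "apply_moves", "data": {
  "targets": [
    [-0.15,0.145,0,0,0,0,0.65],
    [-0.36,0.35,0,0,0,0,0.65],
    [-0.5,0.48,0,0,0,0,0.65],
    [-0.5,0.48,0,0,0,0,0.65],
    [-0.7,0.68,0,0,0,0,0.65],
    [-0.7,0.68,0.5,0,0,0,0.65],
    [-0.7,0.68,1,0,0,0,0.65],
    [-0.7,0.68,1,0,0,0,0.65]
  ]
}}

```text
clock: 22.85
tcp_pos: [523.8, 102.3, 74.0]
orientation: [[-0.608, 0.674, 0.419], [0.538, 0.738, -0.406], [-0.583, -0.021, -0.812]]
wrist_force: [-0.3, 0.3, 0.3]
gripper_width: 29.8
gripper_force: 0.0
```

{"op": "apply_moves", "data": {
  "targets": [
    [0,0,1,0,0,0,0.65],
    [0,0,1,0,0,0,0.65],
    [0,0,1,0,0,0,0.65],
    [0,0,1,0,0,0,0.65],
    [0,0,0.5,0,0,0,0.65],
    [0,0,0,0,0,0,0.65],
    [0,0,0,0,0,0,0.65],
    [0,0,0,0,0,0,0.65]
  ]
}}

```text
clock: 23.85
tcp_pos: [524.7, 101.1, 162.7]
orientation: [[-0.608, 0.674, 0.418], [0.538, 0.738, -0.407], [-0.583, -0.022, -0.812]]
wrist_force: [-0.7, 0.5, 0.2]
gripper_width: 29.8
gripper_force: 0.0
```

```bash
sed -i 's/crop7/crop8/' k.py; python3 k.py
```

```text
[524.7 101.1 162.7] [-159.5   -2.3] [-0.7  0.5  0.2]
[371 145  19  16 157] [383.25477707 150.80254777] [26.2 18.7]
[374 155   5   6  22] [376.         157.13636364] [0.2 1.5]
```

View pics/crop8.png

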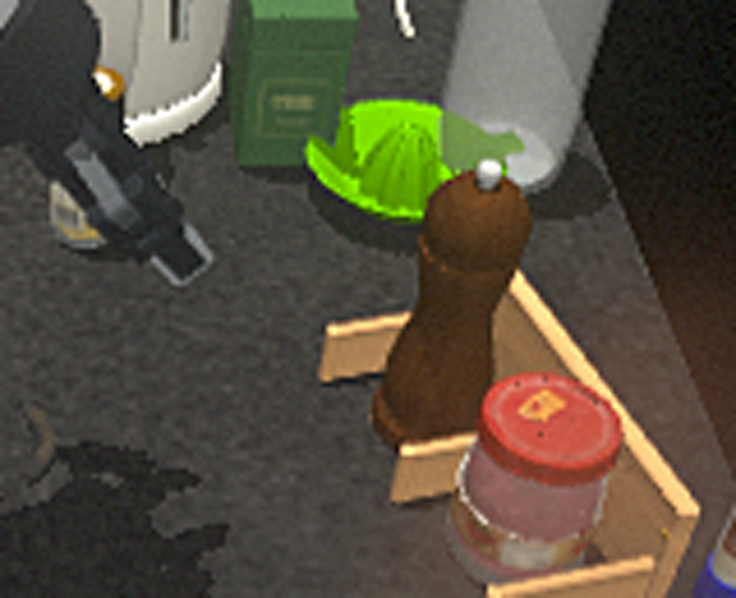

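```bash
python3 -c "
from h import *
print(ticket.finish_job())"
```

```text
the job is handed in; nothing more can be done
None
```

The pepper mill was pushed upright into the empty bay and stands about 2 mm from the cork's centre by camera estimate; the job is handed in (no verdict returned), the jam jar looks unmoved, I didn't re-check the other items, and I viewed 11 pictures, one over the limit of 10.

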